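Set a stop pin and hold a block in a locating jig

ROBOT

A 6-joint arm with a two-finger parallel gripper is mounted at the origin on a cart in front of the work surface, level with it; the furniture and walls round the work are solid. World frame = base frame: x ahead of the robot, y to its left, z up, the work surface at z = 0. Lengths are in mm, angles in degrees, forces in N, time in s.
With the tool pointing down it reaches from about 350 to 850 mm from the base axis. Payload 8.1 kg.
Tool frame: the origin (TCP) lies on the centre line of the jaws, within the pads' length; the fingertips stand 11 mm ahead of it and the grasp point (between the pads) lies 8 mm behind it; z points along the fingers, y is the direction in which the jaws open and shut (so a half turn about z gives the same grasp; the last joint's range is limited). The gripper opens to 85 mm and grips with 20 to 120 N. Pads are 22 mm wide; open, the fingers measure 114 mm over their backs; the gripper's body (76 mm by 85 mm) begins 54 mm behind the grasp point. The pads swing forward as they close: fully open they stand 13 mm farther back than shut.
Start: joints at [66.497, 7.471, 85.268, -0, 87.261, -4.893], TCP at [191.45, 568.641, 242.292] pointing down, gripper open.
Joint ranges: [-169.43, 169.43], [-51.17, 129.36], [1.28, 143.12], [-76.62, 256.62], [0, 156.53], [-152.29, 152.29]. Speed limits (degrees/s): [136.94, 136.94, 159.86, 180, 180, 180].

INTERFACE

Orientations are given as [roll, pitch, yaw] about the fixed x, y, z axes, in that order (R = Rz(yaw) Ry(pitch) Rx(roll)).
In Python, from bench import telemetry, viewer, r gives the robot as it stands.
- The arm moves only by the shell command python3 -m inch 'ROWS' [FORCE]. ROWS is JSON, a list of rows, each a list of 3 entries, a list of its own where there are three numbers: the shift along the tool's x, y, z in cm, then the turn, a rotation vector about the tool's x, y, z in rad, then the opening, from 0 (shut) to 1 (fully open). A call has 1 to 20 rows; each row is the pose to reach, as a shift and turn from the pose commanded when the call began, along the tool's axes at that moment; what a row does not reach only later rows make up. A row lasts 1/10 s, in which the tool goes at most 50 mm and 8.59 degrees, less where a joint would pass 70% of its speed; a pose out of reach is approached as far as the arm can. A call with a gripper value outside its range is refused whole. The fingers move at their own pace and stop on an object; FORCE is the grip in N (left out, the last holds). Time passes only in rows, so rows that repeat a pose let the fingers close. It gives the time, the measured TCP pose, the force and the opening at its end, in the units of the state.
- telemetry.sense(): the state, without advancing time (a new reading comes with each control period).
- viewer.snapshot(name): name is "scene" or "top" or "wrist"; returns the picture (384x512x3 uint8, red, green, blue); there is no depth.
- viewer.camera_model(name): a dict with "fx", "fy", "cx", "cy" (pixels), "dist" ([k1, k2, p1, p2, k3] as OpenCV has them; the pictures are not rectified), "cam_to_world" (4x4, takes a point from camera to world coordinates); the wrist camera has in their place "mount" (4x4, takes a point from camera to tool coordinates, whose origin is the TCP and whose axes are the flange's). Camera axes: x right, y down, z forward; pixel columns grow to the right and rows downward; lengths in mm; the calibration is good to about 2 mm. A picture is of the moment at which its call begins: read the wrist's pose just before it. camera_model takes no time and is no camera call.
- r.hand_in(): hands the job in, once; it reports no verdict.
The state is a dict: "time": time; "joint_pos": joint angles; "qd": joint speeds; "joint_efforts": joint torques, N m; "tool_pos": TCP position; "tcp_rot": TCP orientation; "ft_force": force on the tool from outside, world axes, zero at the start; "wrist_torque": the same for the moment, N m; "finger_gap": finger opening in mm.
Only numpy, scipy, OpenCV 4.12 (cv2) and the standard library are available. Lean on these libraries where they do the work, as an engineer would, in place of code of your own. Each camera call takes 0.05 s, during which the arm holds its last target.

TASK

Stand the longer of the two steel pins from the small white rack fully home in the hole of the aluminium locating plate, as an end stop, and let go of it. Then put the ribbed aluminium block flat on the plate, a long side of its foot flush against the steel fence and its left end up against the pin, and with one diagonal push, forward and down, press it firmly (some fifteen newtons each way, no ramming) against fence and plate together. Finish while still holding that push, and leave the short pin, marker, tweezers and tape roll where they are.

Things in the scene. Friction and masses are not known exactly. Their poses are not given: they have to be found in the camera images.
- jig: Locating jig fixed to the worktop: aluminium plate 160 (x) x 220 (y) x 24 mm, steel fence along its far (+x) edge. Origin: centre of its underside; x points to the fence, y along it (to the robot's left). The plate's top is at z = 24 mm; the fence's flat face is at x = +50 mm along the whole plate, 26 mm thick, rising to z = 56 mm.
- hole (a point): Centre of the mouth, level with the plate's top, of the only hole in the jig's plate: 9.5 mm across with a 1.5 mm chamfer, vertical, 20 mm deep (blind). In the jig's frame it lies at x = +12, y = +70, z = +24 mm. Axes as the jig's.
- jig_plate: The jig's aluminium plate (without the fence), same frame as the jig.
- jig_fence: The jig's steel fence, same frame as the jig (its origin is not on the fence). Rigid. Friction of block on plate is about half the downward force, so the fence feels the forward push less that much.
- block_centre (a point): The workpiece, a bare aluminium block of about 0.45 kg, lying loose: flat foot 76 (x) x 90 (y) x 20 mm, on its middle an upright rib 14 mm thick (x), 60 mm long (y), rising 46 mm above the foot; grip it by the rib. This point is on its vertical centre line, 33 mm above its underside; y runs along the rib. Same either way round.
- block: The same block; origin at the centre of its underside. In its right place (foot's 90 mm side on the fence, foot's left end touching the pin) the block's centre line is at about x = +12, y = +21 mm in the jig's frame, its underside on the plate.
- pin_rack: White plastic rack fixed to the worktop, 44 (x) x 112 (y) x 30 mm, with two holes 20 mm deep, 9.5 mm across, at y = -30 and +30 mm; a pin stands in each. Origin: centre of its underside.
- long_pin_centre (a point): The longer steel pin, 75 mm over all, upright in either hole of the rack: shank 8 mm across, 50 mm long, chamfered at the foot; on top a round knurled head 14 mm across, 25 mm high. This point is its centre, 37.5 mm above its foot; z points from foot to head. About 45 g.
- long_pin_foot (a point): Centre of the foot end of the longer pin's shank. Stands 10 mm above the worktop in the rack, and 4 mm above it when fully home in the jig's hole.
- long_pin: The longer pin; origin at its foot.
- short_pin_centre (a point): The shorter steel pin, 53 mm over all, same shank (28 mm long) and same head, in the other hole of the rack; stays there. This point is its centre, 26.5 mm above its foot.
- marker: Marker pen 17 x 135 x 16 mm, lying loose; bystander. Origin under its centre.
- tweezers: Steel tweezers 14 x 123 x 12 mm, lying loose; bystander. Origin under their centre.
- black_tape: Small roll of black tape, 51 x 48 x 19 mm, lying flat and loose; bystander. Origin under its centre.

How it is judged (in metres and radians):
On the way:
1. the longer pin stands fully home in the jig's hole and is let go (horizontal distance between long_pin_foot and hole below 0.004 m and z of long_pin_foot in the frame of jig below 0.008 m and angle between long_pin_centre's own z axis and vertical below 0.2 rad and contact force between the fingers and long_pin below 0.2 N), for 0.3 s.
At the end, for the whole second after the job is handed in: Last second: long pin fully home (foot within 4 mm of axis and bottom, lean < 0.2 rad); block flat on plate and parallel to fence (0.04 rad), within 3 mm of the fence and about 4 mm of the pin, at rest; fingers press it (> 3 N): > 3 N on the fence, > 8 N on the plate (horizontal distance between long_pin_foot and hole below 0.004 m and z of long_pin_foot in the frame of jig below 0.008 m and angle between long_pin_centre's own z axis and vertical below 0.2 rad and contact force between block and jig_fence above 3 N and contact force between block and jig_plate above 8 N and contact force between the fingers and block above 3 N and angle between block_centre's own z axis and vertical below 0.04 rad and angle between the y axis of block_centre and the y axis of jig, either way round below 0.04 rad and z of block_centre in the frame of jig between 0.054 and 0.06 m and x of block_centre in the frame of jig between 0.009 and 0.0145 m and y of block_centre in the frame of jig between 0.0165 and 0.0255 m and linear speed of block below 0.01 m/s); the arm keeps its last pose, push and grip.
It fails at once if the short pin leaves its place (distance of short_pin_centre from where it was at the start of the episode above 0.02 m).
It fails at once if the marker, tweezers or tape roll are pushed away (distance of any of marker, tweezers, black_tape from where it was at the start of the episode above 0.04 m).
It fails at once if the block is rammed against the fence or plate (over 70 N) (contact force between block and jig_fence above 70 N or contact force between block and jig_plate above 70 N).
It also fails if it takes over 61 s, if anything falls off the work surface, if the arm or the gripper's body presses on something with over 40 N, if the wrist force passes 120 N, or if a joint passes its speed limit or range.

## Working session

There is one attempt and no reset: what is moved stays moved. The work goes in short steps, Python scripts to look and compute and a shell command to move; the robot and the scene stay as the last step left them, time stands still between calls to the robot, and variables do not carry over. Pictures are saved under pics/ and viewed, and the job is handed in when it is done.

```bash
ls; mkdir -p pics; python3 - <<'E'
from bench import telemetry, viewer, r
import cv2
print(telemetry.sense())
for n in ["scene","top","wrist"]:
    im=viewer.snapshot(n); cv2.imwrite(f"pics/{n}0.png",im[:,:,::-1]); print(n,viewer.camera_model(n))
E
```

```text
pics
{'time': 0.0, 'joint_pos': array([ 6.64969779e+01,  7.51332714e+00,  8.53321309e+01, -7.11641023e-05,
        8.72625776e+01, -4.89219554e+00]), 'qd': array([ 0.0691968 , -0.0056837 , -0.0220794 ,  0.05041895, -0.00061709,
       -0.01197546]), 'joint_efforts': array([ 7.39658481e-04, -5.69394779e+01, -5.00558746e+01, -5.01318198e-05,
        1.42759213e-02,  1.87965850e-05]), 'tool_pos': array([191.23174966, 568.1243633 , 241.23566647]), 'tcp_rot': array([-1.79892352e+02, -9.14258493e-03,  1.61389168e+02]), 'ft_force': array([0.04968482, 0.55761594, 0.16316595]), 'wrist_torque': array([-0.0208549 ,  0.00591471, -0.01307891]), 'finger_gap': 85.61579213948963}
scene {'fx': 359.271960658021, 'fy': 359.271960658021, 'cx': 257.15831931820395, 'cy': 190.7594967816648, 'dist': array([0.00840336, 0.        , 0.        , 0.        , 0.        ]), 'cam_to_world': array([[-4.32967639e-01, -5.25133663e-01,  7.32648387e-01,
        -9.38251533e+01],
       [-9.01265299e-01,  2.37657527e-01, -3.62270286e-01,
         2.76497440e+02],
       [ 1.61209189e-02, -8.17161879e-01, -5.76182766e-01,
[... 503 characters left out ...]
0318320e-03, -1.08367979e-01, -9.94093322e-01,
         1.45454587e+03],
       [ 0.00000000e+00,  0.00000000e+00,  0.00000000e+00,
         1.00000000e+00]])}
wrist {'fx': 265.9581251354413, 'fy': 265.9581251354413, 'cx': 255.98863755915303, 'cy': 192.3220185110541, 'dist': array([-0.01396009,  0.        ,  0.        ,  0.        ,  0.        ]), 'mount': array([[-6.13579667e-04, -9.48161134e-01, -3.17789377e-01,
         8.19292606e+01],
       [ 9.99998875e-01, -1.01669409e-03,  1.10265121e-03,
         6.39467453e-01],
       [-1.36858560e-03, -3.17788343e-01,  9.48160691e-01,
        -1.31672738e+02],
       [ 0.00000000e+00,  0.00000000e+00,  0.00000000e+00,
         1.00000000e+00]])}
```

View pics/top0.png

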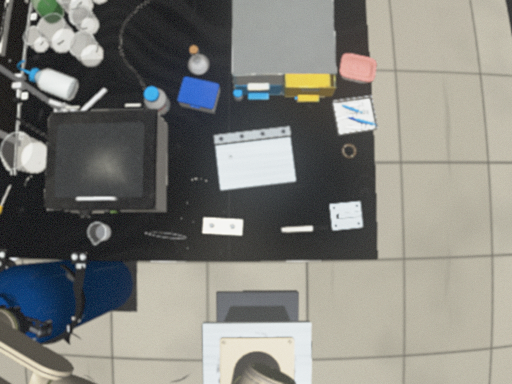

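View pics/scene0.png

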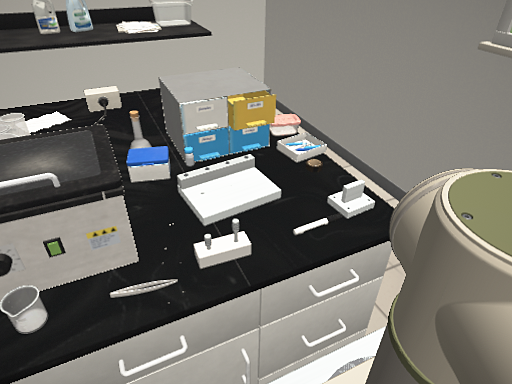

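View pics/wrist0.png

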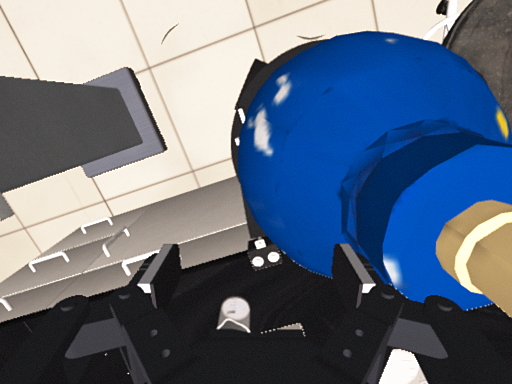

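The top view shows the jig near (256,160), the rack near (222,226) with its two pins, the block near (347,215), the marker at (297,229), the tweezers at (165,236) and the tape at (348,151). The scene view shows the long pin as the right-hand one, which is on the −y side of the rack.

```bash
cat > h.py <<'E'
import numpy as np, cv2
from scipy.spatial.transform import Rotation as R
from bench import telemetry, viewer, r
def T(s=None):
    s=s or telemetry.sense(); M=np.eye(4); M[:3,:3]=R.from_euler('xyz',s['tcp_rot'],degrees=True).as_matrix(); M[:3,3]=s['tool_pos']; return M
def snap(n,f):
    M=T(); im=viewer.snapshot(n)[:,:,::-1].copy(); cv2.imwrite('pics/'+f+'.png',im); np.save('pics/'+f+'.npy',M); return im,M
def cam(n,M=None):
    m=viewer.camera_model(n); K=np.array([[m['fx'],0,m['cx']],[0,m['fy'],m['cy']],[0,0,1]])
    return K,m['dist'],(m['cam_to_world'] if n!='wrist' else M@m['mount'])
def ray(n,uv,M=None):
    K,d,C=cam(n,M); p=cv2.undistortPoints(np.array(uv,float).reshape(-1,1,2),K,d)[:,0]
    v=np.c_[p,np.ones(len(p))]@C[:3,:3].T; return C[:3,3],v/np.linalg.norm(v,axis=1)[:,None]
def plane(n,uv,z,M=None):
    o,v=ray(n,uv,M); return o+v*((z-o[2])/v[:,2])[:,None]
def proj(n,P,M=None):
    K,d,C=cam(n,M); W=np.linalg.inv(C); return cv2.projectPoints(np.array(P,float).reshape(-1,3),cv2.Rodrigues(W[:3,:3])[0],W[:3,3],K,d)[0][:,0]
def tri(obs):
    A=np.zeros((3,3));b=np.zeros(3)
    for o,v in obs:
        Q=np.eye(3)-np.outer(v,v);A+=Q;b+=Q@o
    return np.linalg.solve(A,b)
def delta(target,yaw):
    "shift cm / rotvec rad in tool axes to reach tool-down pose (TCP target, yaw deg)"
    M=T(); G=R.from_euler('xyz',[180,0,yaw],degrees=True).as_matrix()
    print('shift cm',(M[:3,:3].T@(np.array(target)-M[:3,3])/10).round(3),'turn',R.from_matrix(M[:3,:3].T@G).as_rotvec().round(4))
E
python3 - <<'E'
from h import *
im=cv2.imread('pics/top0.png')[110:260,140:400]; cv2.imwrite('pics/t0c.png',cv2.resize(im,None,fx=3,fy=3,interpolation=cv2.INTER_CUBIC))
for n,uv,z in [('jig',(256,160),24),('rack',(222,226),30),('block',(347,215),20),('marker',(297,229),8),('tw',(165,236),6),('tape',(348,151),10),('cab',(285,90),100)]:
    print(n,plane('top',[uv],z).round())
print(T())
E
```

```text
jig [[625.  -5.  24.]]
rack [[433.  94.  30.]]
block [[ 462. -268.   20.]]
marker [[ 423. -122.    8.]]
tw [[405. 264.   6.]]
tape [[ 652. -278.   10.]]
cab [[812. -88. 100.]]
[[-9.47728120e-01  3.19078497e-01 -5.68072863e-04  1.91273015e+02]
 [ 3.19078986e-01  9.47727133e-01 -1.37191390e-03  5.68251948e+02]
 [ 1.00629842e-04 -1.48146149e-03 -9.99998898e-01  2.41463738e+02]
 [ 0.00000000e+00  0.00000000e+00  0.00000000e+00  1.00000000e+00]]
```

View pics/t0c.png

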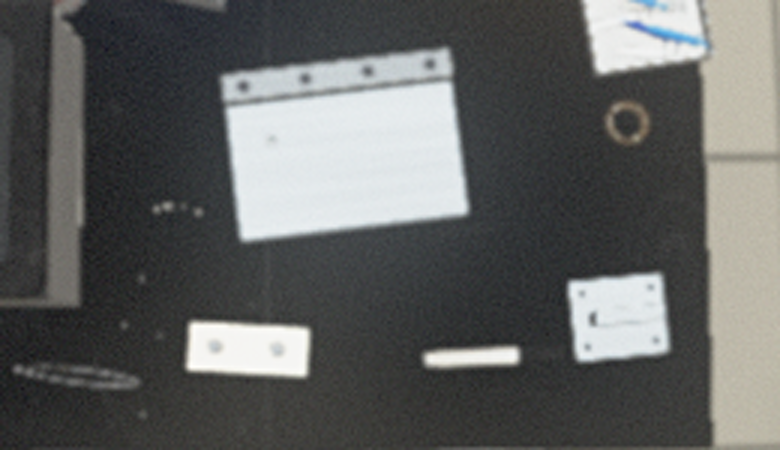

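```bash
python3 - <<'E'
from h import *
delta((420,20,300),180)
E
```

```text
shift cm [-39.17  -44.67   -5.791] turn [-1.500e-03 -3.000e-04 -3.248e-01]
```

```bash
python3 -m inch '[[[-39.2,-44.7,-5.8],[0,0,-0.325],1],[[-39.2,-44.7,-5.8],[0,0,-0.325],1],[[-39.2,-44.7,-5.8],[0,0,-0.325],1],[[-39.2,-44.7,-5.8],[0,0,-0.325],1],[[-39.2,-44.7,-5.8],[0,0,-0.325],1],[[-39.2,-44.7,-5.8],[0,0,-0.325],1],[[-39.2,-44.7,-5.8],[0,0,-0.325],1],[[-39.2,-44.7,-5.8],[0,0,-0.325],1],[[-39.2,-44.7,-5.8],[0,0,-0.325],1],[[-39.2,-44.7,-5.8],[0,0,-0.325],1],[[-39.2,-44.7,-5.8],[0,0,-0.325],1],[[-39.2,-44.7,-5.8],[0,0,-0.325],1],[[-39.2,-44.7,-5.8],[0,0,-0.325],1],[[-39.2,-44.7,-5.8],[0,0,-0.325],1],[[-39.2,-44.7,-5.8],[0,0,-0.325],1],[[-39.2,-44.7,-5.8],[0,0,-0.325],1]]'
python3 - <<'E'
from h import *
snap('wrist','w1'); print(T())
E
```

```text
time: 1.75
tool_pos: [420.0, 21.1, 300.1]
tcp_rot: [180.0, -0.0, -179.9]
ft_force: [0.7, 0.4, -0.1]
finger_gap: 85.2
[[-9.99996649e-01 -2.58355160e-03 -1.62192400e-04  4.19979301e+02]
 [-2.58358208e-03  9.99996645e-01  1.88016202e-04  2.11379070e+01]
 [ 1.61706107e-04  1.88434610e-04 -9.99999969e-01  3.00138784e+02]
 [ 0.00000000e+00  0.00000000e+00  0.00000000e+00  1.00000000e+00]]
```

View pics/w1.png

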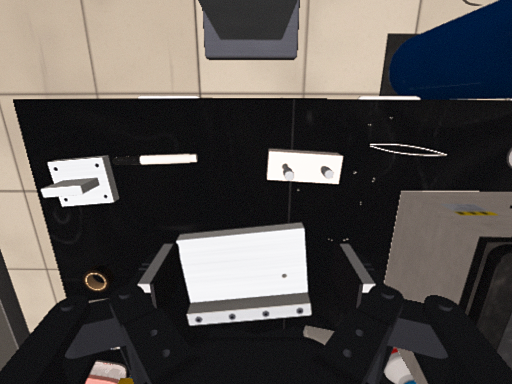

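The wrist view has image right = +y and image down = +x. It shows the block at (82,182), the marker at (168,159), the rack at (305,166) and the jig with its hole at (284,275). The long pin is the left one, leaning more at (288,172). Now I'll take a closer view over the rack and jig.

```bash
python3 - <<'E'
from h import *
M=np.load('pics/w1.npy')
for n,uv,z in [('hole',(284,275.5),24),('rack',(305,166),30),('block',(82,182),20),('tape',(96,281),19)]: print(n,plane('wrist',[uv],z,M).round(1))
delta((440,60,190),180)
E
```

```text
hole [[633.8  73.4  24. ]]
rack [[430.1  98.   30. ]]
block [[ 459.1 -259.4   20. ]]
tape [[ 650.5 -274.    19. ]]
shift cm [-2.014  3.879 11.014] turn [ 0.0002 -0.0002  0.0026]
```

```bash
python3 -m inch '[[[-2,3.9,11],[0,0,0],0.9],[[-2,3.9,11],[0,0,0],0.7],[[-2,3.9,11],[0,0,0],0.5],[[-2,3.9,11],[0,0,0],0.5],[[-2,3.9,11],[0,0,0],0.5],[[-2,3.9,11],[0,0,0],0.5]]'
python3 - <<'E'
from h import *
im,M=snap('wrist','w2'); print(T()[:3,3])
cv2.imwrite('pics/w2b.png',cv2.resize(im[100:384,130:440],None,fx=2.5,fy=2.1))
cv2.imwrite('pics/w2b.png',cv2.resize(im[90:340,150:420],None,fx=2.4,fy=2.4,interpolation=cv2.INTER_CUBIC))
E
```

```text
time: 2.4
tool_pos: [441.3, 59.0, 192.4]
tcp_rot: [-180.0, 0.2, -180.0]
ft_force: [0.1, -0.8, 0.3]
finger_gap: 43.0
[441.39920685  58.8382992  192.46612552]
```

View pics/w2.png

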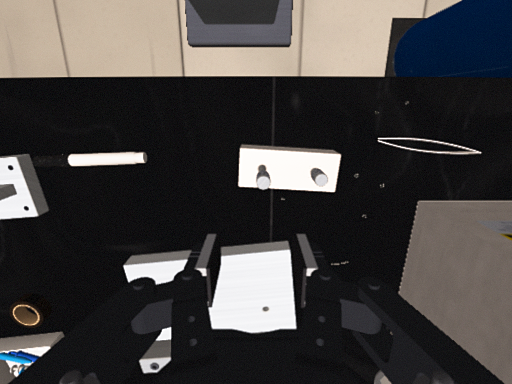

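View pics/w2b.png

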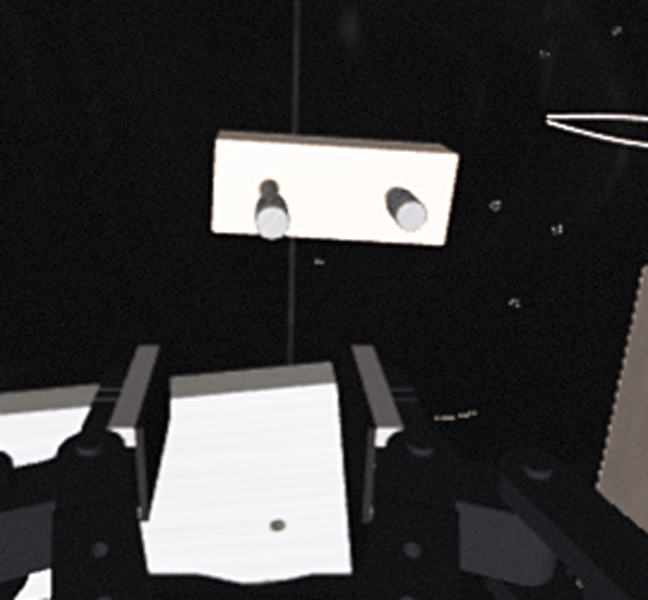

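The close view shows the long pin's head top at about (263,183), the short one at about (321,180) and the hole at about (265.6,309). I'll refine these.

```bash
python3 - <<'E'
from h import *
def blob(g,cx,cy,w,thr):
    x0,y0=int(cx-w),int(cy-w); p=g[y0:y0+2*w+1,x0:x0+2*w+1].astype(float); b=np.clip(thr-p,0,None); yy,xx=np.mgrid[:p.shape[0],:p.shape[1]]
    return (xx*b).sum()/b.sum()+x0,(yy*b).sum()/b.sum()+y0
for f,h,roi,jroi in [('w1',(284,275.5),(255,140,355,195),(165,215,320,330)),('w2',(265.6,308.8),(225,135,350,200),None)]:
    M=np.load(f'pics/{f}.npy'); im=cv2.imread(f'pics/{f}.png'); g=cv2.cvtColor(im,cv2.COLOR_BGR2GRAY)
    c=blob(g,*h,5,180); print(f,'hole',np.round(c,1),plane('wrist',[c],24,M).round(1))
    x0,y0,x1,y1=roi; m=(g[y0:y1,x0:x1]>215).astype(np.uint8)
    m=cv2.morphologyEx(m,cv2.MORPH_OPEN,np.ones((3,3)))
    cs=max(cv2.findContours(m,0,1)[0],key=cv2.contourArea); hull=cv2.convexHull(cs)[:,0]+[x0,y0]
    P=plane('wrist',hull,30,M)[:,:2].astype(np.float32); rc=cv2.minAreaRect(P); print('rack',rc, cv2.boxPoints(rc).round(1).tolist())
    if jroi:
        x0,y0,x1,y1=jroi; m=(g[y0:y1,x0:x1]>222).astype(np.uint8); cv2.imwrite('pics/jm.png',m*255)
        m=cv2.morphologyEx(m,cv2.MORPH_OPEN,np.ones((3,3)))
        cs=max(cv2.findContours(m,0,1)[0],key=cv2.contourArea); hull=cv2.convexHull(cs)[:,0]+[x0,y0]
        P=plane('wrist',hull,24,M)[:,:2].astype(np.float32); rc=cv2.minAreaRect(P); print('plate',rc, cv2.boxPoints(rc).round(1).tolist())
M=np.load('pics/w2.npy')
print(plane('wrist',[(263.3,182.9)],85,M),plane('wrist',[(321,179.7)],63,M))
M=np.load('pics/w1.npy')
print(plane('wrist',[(288.7,175.5)],85,M),plane('wrist',[(327.5,173)],63,M))
im=cv2.imread('pics/w1.png');cv2.imwrite('pics/w1b.png',cv2.resize(im[140:340,160:360],None,fx=3,fy=3,interpolation=cv2.INTER_CUBIC))
cv2.imwrite('pics/w1c.png',cv2.resize(im[140:220,20:220],None,fx=4,fy=4,interpolation=cv2.INTER_CUBIC))
print(T()[:3,3])
E
```

```text
w1 hole [283.7 275.2] [[633.1  72.9  24. ]]
rack ((432.49346923828125, 96.61087036132812), (112.72501373291016, 44.030494689941406), 86.54710388183594) [[407.1000061035156, 41.70000076293945], [451.1000061035156, 39.0], [457.8999938964844, 151.5], [413.8999938964844, 154.1999969482422]]
plate ((615.6912841796875, 1.2027053833007812), (130.8897247314453, 218.61264038085938), 6.281180381774902) [[538.7000122070312, 102.69999694824219], [562.5999755859375, -114.5999984741211], [692.7000122070312, -100.30000305175781], [668.7999877929688, 117.0]]
w2 hole [265.1 308.5] [[632.8  72.8  24. ]]
rack ((432.37567138671875, 96.59439086914062), (112.1653823852539, 44.28129196166992), 86.38047790527344) [[406.70001220703125, 42.0], [450.8999938964844, 39.20000076293945], [458.0, 151.1999969482422], [413.79998779296875, 154.0]]
[[430.82950169  66.77575386  85.        ]] [[434.02556759 126.2838409   63.        ]]
[[430.60392975  66.34305789  85.        ]] [[432.67651047 124.56254665  63.        ]]
[441.39920685  58.8382992  192.46612552]
```

View pics/w1b.png

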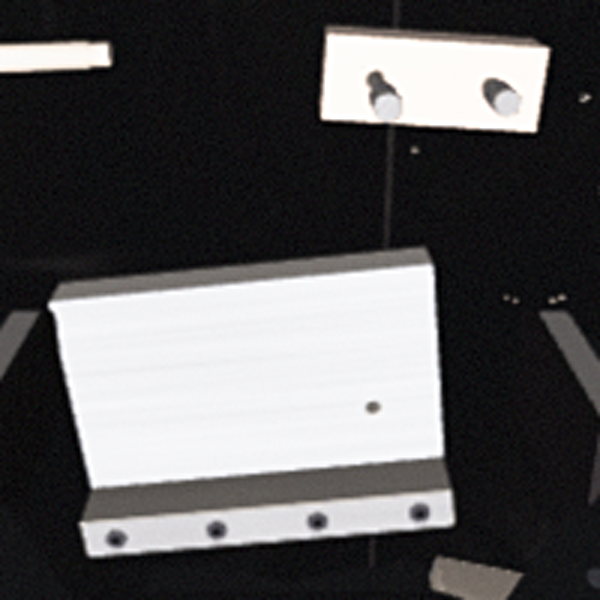

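View pics/w1c.png

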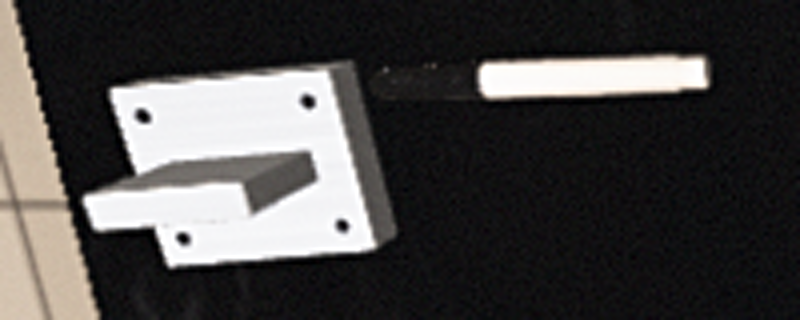

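```bash
python3 -m inch '[[[0,0,0],[0,0,0],0.5],[[0,0,0],[0,0,0],0.5],[[0,0,0],[0,0,0],0.5]]'
python3 - <<'E'
from h import *
print(telemetry.sense()['joint_pos'])
delta((430.7,66.7,110),180)
E
```

```text
time: 2.75
tool_pos: [440.6, 58.7, 190.8]
tcp_rot: [-180.0, 0.1, 180.0]
ft_force: [0.2, 0.0, -0.3]
finger_gap: 42.8
[ 9.79040545e-01 -1.58148859e+01  1.12814537e+02 -2.98330324e-03
  8.29438967e+01 -8.90117508e+01]
shift cm [0.997 0.798 8.084] turn [-0.      0.001  -0.0002]
```

```bash
python3 -m inch '[[[0.5,0.8,4],[0,0,0],0.5],[[1,0.8,8.1],[0,0,0],0.5],[[1,0.8,8.1],[0,0,0],0.5],[[1,0.8,8.1],[0,0,0],0.5],[[1,0.8,8.1],[0,0,0],0.5]]'
python3 - <<'E'
from h import *
im,M=snap('wrist','w3')
cv2.imwrite('pics/w3.png',cv2.resize(im,None,fx=1.5,fy=1.5)); delta((430.7,66.7,64.5),180)
E
```

```text
time: 3.25
tool_pos: [432.1, 66.9, 111.8]
tcp_rot: [180.0, 0.2, -180.0]
ft_force: [0.7, -0.5, 0.6]
finger_gap: 43.0
shift cm [ 0.185 -0.016  4.747] turn [ 0.0001  0.0041 -0.    ]
```

View pics/w3.png

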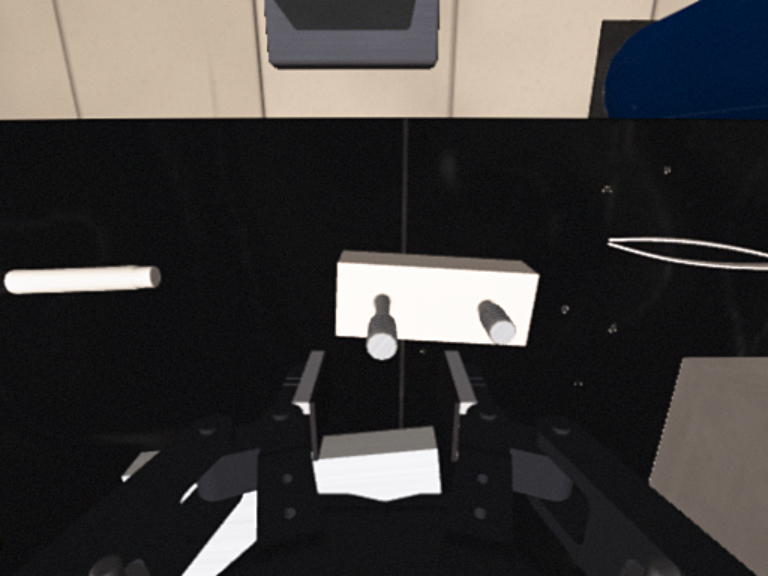

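The long pin's head top is at (382,345) in the enlarged picture, midway between the fingers. I'll descend.

```bash
python3 - <<'E'
from h import *
print(plane('wrist',[(254.6,230)],85,np.load('pics/w3.npy')))
E
python3 -m inch '[[[0.08,0,2.5],[0,0,0],0.5],[[0.08,0,4.7],[0,0,0],0.5],[[0.08,0,4.7],[0,0,0],0.5],[[0.08,0,4.7],[0,0,0],0.5],[[0.08,0,4.7],[0,0,0],0.5],[[0.08,0,4.7],[0,0,0],0.5],[[0.08,0,4.7],[0,0,0],0.5]]'
python3 - <<'E'
from h import *
im,M=snap('wrist','w4')
delta((430.7,66.7,64.5),180)
E
```

```text
[[429.88841948  66.75974316  85.        ]]
time: 4.0
tool_pos: [430.3, 67.0, 63.4]
tcp_rot: [180.0, 0.1, -180.0]
ft_force: [-0.4, 0.3, 0.9]
finger_gap: 43.0
shift cm [-0.061 -0.024 -0.14 ] turn [0.     0.0014 0.0002]
```

View pics/w4.png

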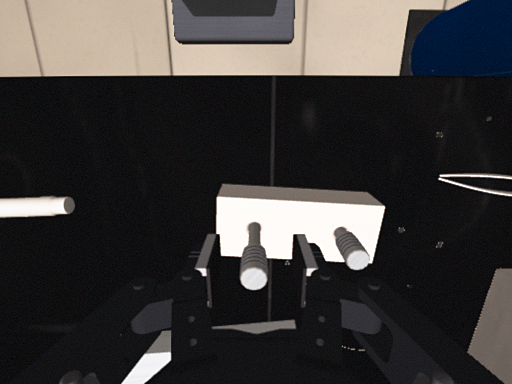

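The pin head sits between the pads, at (254,275). I'll close on it.

```bash
python3 -m inch '[[[0,0,0],[0,0,0],0],[[0,0,0],[0,0,0],0],[[0,0,0],[0,0,0],0],[[0,0,0],[0,0,0],0],[[0,0,0],[0,0,0],0],[[0,0,0],[0,0,0],0],[[0,0,0],[0,0,0],0],[[0,0,0],[0,0,0],0]]' 50
python3 - <<'E'
from h import *
s=telemetry.sense();print(s['tool_pos'],s['ft_force'])
E
```

```text
time: 4.85
tool_pos: [429.6, 66.9, 62.4]
tcp_rot: [-180.0, 0.0, -180.0]
ft_force: [0.1, -0.8, 3.3]
finger_gap: 11.7
[429.6237746   66.87689908  62.41286862] [ 0.0908619  -0.78408538  3.30267509]
```

```bash
python3 -m inch '[[[0,0,-2],[0,0,0],0],[[0,0,-5],[0,0,0],0],[[0,0,-5],[0,0,0],0],[[0,0,-5],[0,0,0],0],[[0,0,-5],[0,0,0],0],[[0,0,-5],[0,0,0],0]]'
python3 - <<'E'
from h import *
im,M=snap('wrist','w5')
delta((632.2,73,90),180)
E
```

```text
time: 5.45
tool_pos: [428.5, 66.9, 110.9]
tcp_rot: [-180.0, -0.1, -180.0]
ft_force: [-0.9, -0.4, -0.1]
finger_gap: 11.4
shift cm [-20.367   0.605   2.059] turn [-0.     -0.0022  0.0002]
```

View pics/w5.png

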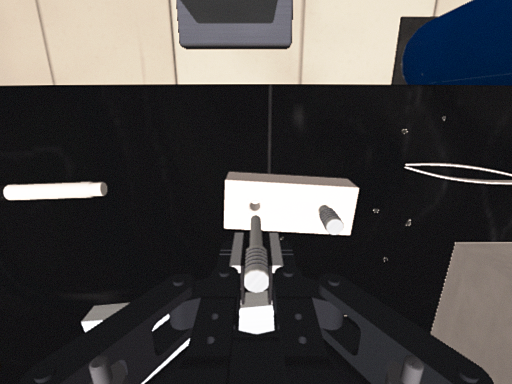

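The pin came out of the rack and is held upright, with its foot near (255,217). I'll carry it over the hole.

```bash
python3 -m inch '[[[-5,0.3,0],[0,0,0],0],[[-10,0.6,0],[0,0,0],0],[[-15,0.6,0],[0,0,0],0],[[-20,0.6,0.5],[0,0,0],0],[[-20.4,0.6,1.4],[0,0,0],0],[[-20.4,0.6,1.4],[0,0,0],0],[[-20.4,0.6,1.4],[0,0,0],0],[[-20.4,0.6,1.4],[0,0,0],0],[[-20.4,0.6,1.4],[0,0,0],0]]'
python3 - <<'E'
from h import *
im,M=snap('wrist','w6'); snap('scene','s6')
cv2.imwrite('pics/w6b.png',cv2.resize(im[180:320,190:330],None,fx=4,fy=4,interpolation=cv2.INTER_CUBIC))
s=cv2.imread('pics/s6.png');cv2.imwrite('pics/s6b.png',cv2.resize(s[120:260,150:320],None,fx=4,fy=4,interpolation=cv2.INTER_CUBIC))
print(proj('wrist',[632.9,72.8,24],M),proj('scene',[632.9,72.8,24]))
delta((632.2,73,90),180)
E
```

```text
time: 6.4
tool_pos: [633.1, 73.1, 99.6]
tcp_rot: [180.0, 0.1, -180.0]
ft_force: [0.4, -0.3, 0.1]
finger_gap: 11.7
[[254.54491107 205.72751419]] [[202.22042385 193.02089646]]
shift cm [ 0.119 -0.007  0.959] turn [0.0001 0.0017 0.0004]
```

View pics/w6b.png

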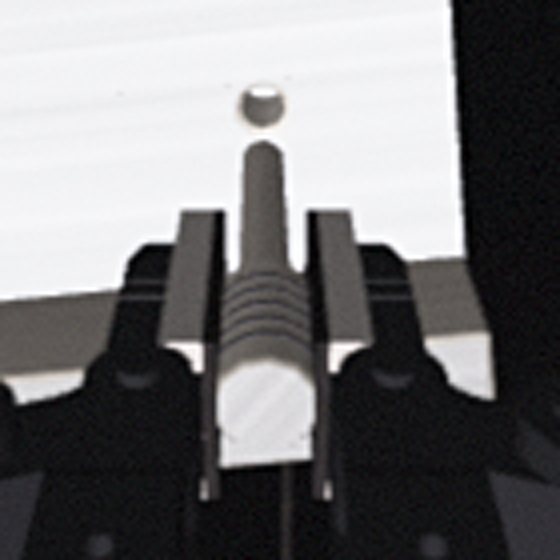

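View pics/s6b.png

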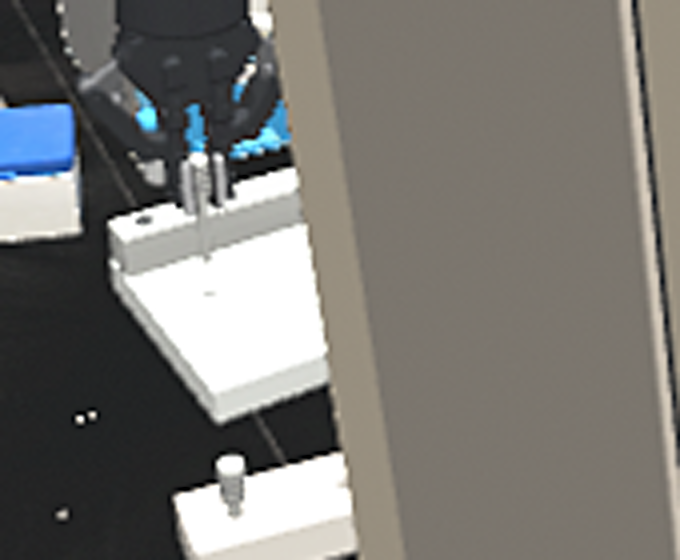

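```bash
python3 - <<'E'
from h import *
M=np.load('pics/w6.npy')
print(M[:3,3],plane('wrist',[(255.5,206.2)],24,M), plane('wrist',[(255.5,215.3)],M[2,3]-52.4,M), plane('wrist',[(256.4,279.5)],M[2,3]+22.6,M))
E
```

```text
[633.08439422  73.11876289  99.64826976] [[633.32515511  73.59854772  24.        ]] [[631.45793032  73.60857155  47.24826976]] [[632.71768477  74.07339479 122.24826976]]
```

```bash
python3 -m inch '[[[0,0,1],[0,0,0],0],[[0,0,1.8],[0,0,0],0],[[0,0,1.8],[0,0,0],0],[[0,0,1.8],[0,0,0],0],[[0,0,1.8],[0,0,0],0]]'
python3 - <<'E'
from h import *
im,M=snap('wrist','w7'); print(M[:3,3])
cv2.imwrite('pics/w7b.png',cv2.resize(im[180:320,190:330],None,fx=4,fy=4,interpolation=cv2.INTER_CUBIC))
E
```

```text
time: 7.0
tool_pos: [633.6, 73.0, 80.3]
tcp_rot: [-180.0, -0.0, -180.0]
ft_force: [-0.1, -0.4, -0.2]
finger_gap: 11.4
[633.56006601  72.96378941  80.25817835]
```

View pics/w7b.png

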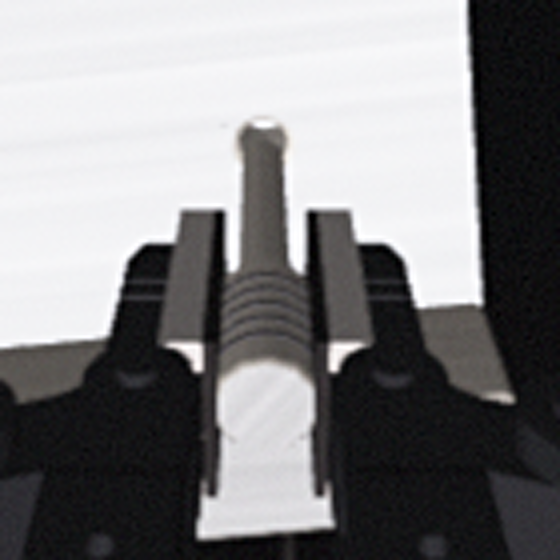

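```bash
python3 - <<'E'
from h import *
M=np.load('pics/w7.npy')
f=lambda x,y:(190+(x+.5)/4-.5,180+(y+.5)/4-.5)
for n,p,z in [('ring top',(262.5,114),24),('ringL',(237,136),24),('ringR',(289,136),24),('footedge',(262,144),27.9)]: print(n,plane('wrist',[f(*p)],z,M).round(1))
E
```

```text
ring top [[627.6  73.3  24. ]]
ringL [[632.1  68.4  24. ]]
ringR [[632.1  78.3  24. ]]
footedge [[632.1  73.2  27.9]]
```

```bash
python3 -m inch '[[[0.18,0,0],[0,0,0],0],[[0.18,0,0],[0,0,0],0],[[0.18,0,0],[0,0,0],0]]'
python3 - <<'E'
from h import *
im,M=snap('wrist','w8'); print(M[:3,3])
cv2.imwrite('pics/w8b.png',cv2.resize(im[195:245,230:280],None,fx=12,fy=12,interpolation=cv2.INTER_CUBIC))
E
```

```text
time: 7.35
tool_pos: [631.7, 73.0, 80.5]
tcp_rot: [-180.0, 0.0, -180.0]
ft_force: [-0.4, -0.3, 0.4]
finger_gap: 11.5
[631.73760913  72.97645835  80.45415944]
```

View pics/w8b.png

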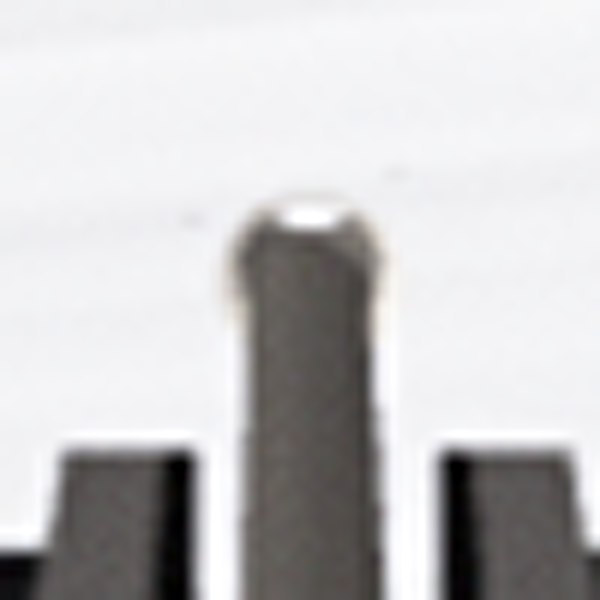

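The pin now looks concentric with the hole ring: ring columns 228–390, pin 243–383. I'll lower it into the hole.

```bash
python3 -m inch '[[[0,0,0.4],[0,0,0],0],[[0,0,0.8],[0,0,0],0],[[0,0,1.2],[0,0,0],0],[[0,0,1.2],[0,0,0],0],[[0,0,1.2],[0,0,0],0]]'
python3 - <<'E'
from h import *
print(telemetry.sense()['tool_pos'])
im,M=snap('wrist','w9')
cv2.imwrite('pics/w9b.png',cv2.resize(im[180:320,190:330],None,fx=4,fy=4,interpolation=cv2.INTER_CUBIC))
E
```

```text
time: 7.9
tool_pos: [631.7, 73.0, 68.0]
tcp_rot: [180.0, -0.0, -180.0]
ft_force: [1.2, 0.6, -1.5]
finger_gap: 11.7
[631.68218302  72.96609139  67.9768485 ]
```

View pics/w9b.png

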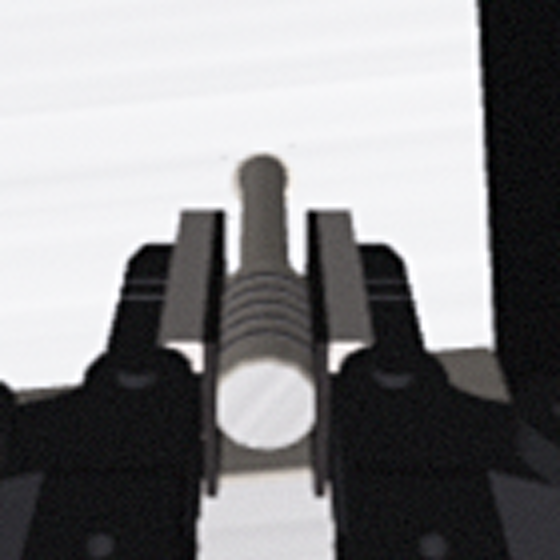

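The pin is entering the hole: the force is small and its visible length is shrinking. I'll continue to the bottom.

```bash
python3 -m inch '[[[0,0,0.4],[0,0,0],0],[[0,0,0.8],[0,0,0],0],[[0,0,1.1],[0,0,0],0],[[0,0,1.2],[0,0,0],0],[[0,0,1.2],[0,0,0],0],[[0,0,1.2],[0,0,0],0]]'
python3 - <<'E'
from h import *
print(telemetry.sense()['tool_pos'])
E
```

```text
time: 8.55
tool_pos: [631.8, 72.9, 56.5]
tcp_rot: [-180.0, 0.0, -180.0]
ft_force: [1.4, -0.0, 1.1]
finger_gap: 11.8
[631.84109783  72.94135299  56.47588799]
```

```bash
python3 -m inch '[[[0,0,0.1],[0,0,0],0],[[0,0,0.2],[0,0,0],0],[[0,0,0.2],[0,0,0],0],[[0,0,0.2],[0,0,0],0]]'; python3 -m inch '[[[0,0,0.1],[0,0,0],0],[[0,0,0.2],[0,0,0],0],[[0,0,0.2],[0,0,0],0],[[0,0,0.2],[0,0,0],0]]'
```

```text
time: 8.95
tool_pos: [632.8, 73.0, 56.2]
tcp_rot: [-180.0, 0.1, -180.0]
ft_force: [-1.9, -0.8, 10.6]
finger_gap: 11.7
time: 9.35
tool_pos: [633.7, 73.0, 56.0]
tcp_rot: [180.0, 0.2, -180.0]
ft_force: [-4.2, -1.0, 20.4]
finger_gap: 11.3
```

It bottomed out: 20 N up with the TCP at z = 56, so the foot is at about 4 mm. I'll relieve the force and release.

```bash
python3 -m inch '[[[0,0,-0.3],[0,0,0],0],[[0,0,-0.3],[0,0,0],0.5],[[0,0,-0.3],[0,0,0],0.5],[[0,0,-0.3],[0,0,0],0.5],[[0,0,-0.3],[0,0,0],0.5],[[0,0,-0.3],[0,0,0],0.5],[[0,0,-0.3],[0,0,0],0.5],[[0,0,-0.3],[0,0,0],0.5]]'
python3 - <<'E'
from h import *
im,M=snap('wrist','w10'); print(M[:3,3])
cv2.imwrite('pics/w10b.png',cv2.resize(im[150:340,170:360],None,fx=3,fy=3,interpolation=cv2.INTER_CUBIC))
E
```

```text
time: 10.15
tool_pos: [631.6, 73.0, 55.2]
tcp_rot: [180.0, -0.0, -180.0]
ft_force: [0.7, 0.4, -0.2]
finger_gap: 42.5
[631.64001898  72.98329477  55.19025736]
```

View pics/w10b.png

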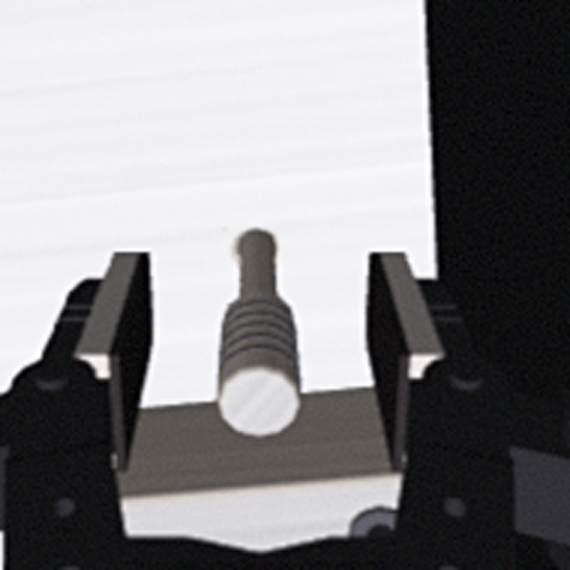

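The pin stands free in the hole. I'll measure the block's foot corners from w1, at w1c pixels (110,90), (330,70), (378,250) and (170,268).

```bash
python3 - <<'E'
from h import *
M=np.load('pics/w1.npy')
c=[(20+x/4,140+y/4) for x,y in [(110,90),(331,69),(378,251),(170,268)]]
P=plane('wrist',c,20,M); print(P.round(1),P.mean(0).round(1))
print(cv2.minAreaRect(P[:,:2].astype(np.float32)))
C=P.mean(0)
delta((460,-230,230),96)
E
```

```text
[[ 426.9 -308.2   20. ]
 [ 418.6 -218.2   20. ]
 [ 494.9 -212.4   20. ]
 [ 502.7 -301.5   20. ]] [ 460.8 -260.1   20. ]
((460.6505126953125, -259.8689880371094), (76.53890228271484, 90.36283111572266), 5.0255818367004395)
shift cm [ 17.176 -30.294 -17.473] turn [-0.     -0.      1.4663]
```

```bash
python3 -m inch '[[[0,0,-4],[0,0,0],0.5],[[0,0,-9],[0,0,0],0.5],[[1,-2,-14],[0,0,0.1],0.5],[[3,-6,-17],[0,0,0.25],0.5],[[6,-10,-17],[0,0,0.4],0.5],[[8,-15,-17],[0,0,0.55],0.5],[[11,-19,-17],[0,0,0.69],0.5],[[14,-23,-17],[0,0,0.83],0.5],[[16,-27,-17],[0,0,0.97],0.5],[[17,-30,-17],[0,0,1.11],0.5],[[17,-30,-17],[0,0,1.25],0.5],[[17,-30,-17],[0,0,1.39],0.5],[[17,-30,-17],[0,0,1.484],0.5],[[17,-30,-17],[0,0,1.484],0.5],[[17,-30,-17],[0,0,1.484],0.5]]'
python3 - <<'E'
from h import *
im,M=snap('wrist','w11'); print(M[:3,3])
E
```

```text
time: 11.7
tool_pos: [461.8, -227.0, 225.4]
tcp_rot: [180.0, 0.0, 95.2]
ft_force: [0.8, 0.5, 0.0]
finger_gap: 42.9
[ 461.77957535 -227.04723827  225.37725791]
```

View pics/w11.png

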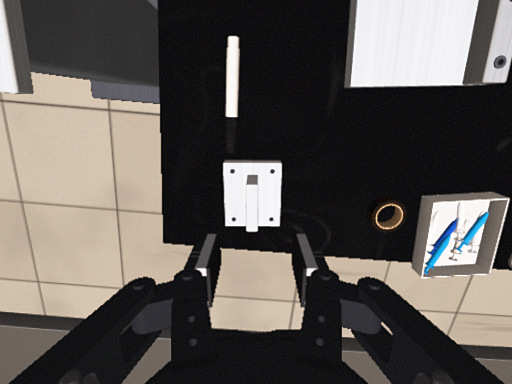

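The block is square to the view, with foot corners at about (223,161), (281,161), (282,226) and (224,227). I'll refine it.

```bash
python3 - <<'E'
from h import *
M=np.load('pics/w11.npy'); g=cv2.imread('pics/w11.png',0)
m=(g[150:240,205:300]>150).astype(np.uint8)
cs=max(cv2.findContours(m,0,1)[0],key=cv2.contourArea); print(cv2.boundingRect(cs))
im=cv2.imread('pics/w11.png')[150:240,205:300]; cv2.imwrite('pics/w11b.png',cv2.resize(im,None,fx=6,fy=6,interpolation=cv2.INTER_CUBIC))
E
```

```text
(18, 13, 59, 69)
```

View pics/w11b.png

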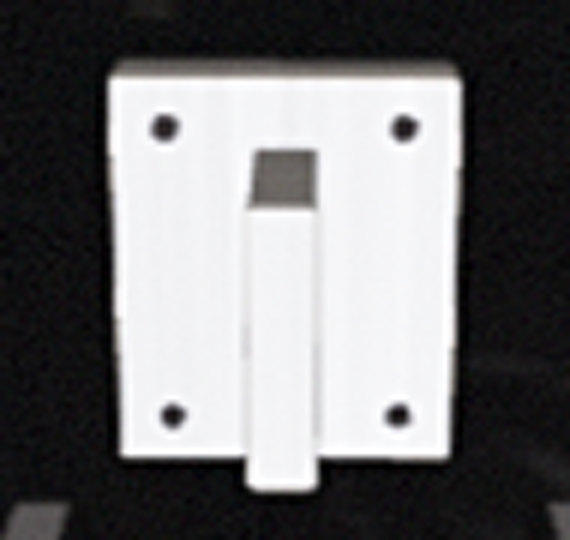

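```bash
python3 - <<'E'
from h import *
M=np.load('pics/w11.npy')
f=lambda x,y:(205+(x+.5)/6-.5,150+(y+.5)/6-.5)
P=plane('wrist',[f(*p) for p in [(109,76),(462,76),(450,458),(121,458)]],20,M); print(P.round(1),P.mean(0),cv2.minAreaRect(P[:,:2].astype(np.float32)))
Q=plane('wrist',[f(*p) for p in [(247,207),(317,207),(318,491),(246,491)]],66,M); print(Q.round(1),Q.mean(0),cv2.minAreaRect(Q[:,:2].astype(np.float32)))
c=(P.mean(0)+Q.mean(0))/2
delta((c[0],c[1],100),95)
E
```

```text
[[ 418.4 -220.2   20. ]
 [ 493.9 -213.4   20. ]
 [ 501.9 -303.3   20. ]
 [ 425.7 -310.1   20. ]] [ 459.99750686 -261.75617152   20.        ] ((459.8117370605469, -261.771240234375), (76.5141372680664, 90.26715087890625), 5.100564479827881)
[[ 450.8 -232.9   66. ]
 [ 464.1 -231.7   66. ]
 [ 469.7 -291.4   66. ]
 [ 455.2 -292.7   66. ]] [ 459.93998591 -262.15935835   66.        ] ((459.7906188964844, -262.17254638671875), (14.563453674316406, 59.939781188964844), 5.10943603515625)
shift cm [-3.464 -0.496 12.534] turn [0.0001 0.0001 0.0027]
```

```bash
python3 -m inch '[[[-2,-0.3,5],[0,0,0.003],0.5],[[-3.5,-0.5,10],[0,0,0.003],0.5],[[-3.5,-0.5,12.5],[0,0,0.003],0.5],[[-3.5,-0.5,12.5],[0,0,0.003],0.5],[[-3.5,-0.5,12.5],[0,0,0.003],0.5],[[-3.5,-0.5,12.5],[0,0,0.003],0.5]]'
python3 - <<'E'
from h import *
delta((460,-262,40),95.1)
im,M=snap('wrist','w12')
E
```

```text
time: 12.35
tool_pos: [461.5, -263.1, 103.0]
tcp_rot: [179.8, 0.1, 94.9]
ft_force: [0.9, -0.6, 0.4]
finger_gap: 42.2
shift cm [ 0.135 -0.155  6.302] turn [ 0.0031  0.0025 -0.0039]
```

View pics/w12.png

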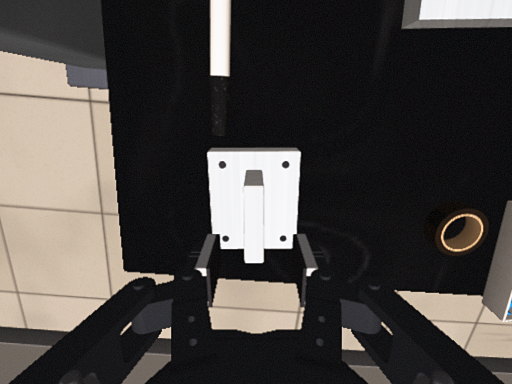

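The rib, at (254,220), is centred between the fingers. I'll descend.

```bash
python3 -m inch '[[[0.1,-0.1,3],[0,0,0],0.5],[[0.1,-0.1,5.5],[0,0,0],0.5],[[0.1,-0.1,6.2],[0,0,0],0.5],[[0.1,-0.1,6.2],[0,0,0],0.5],[[0.1,-0.1,6.2],[0,0,0],0.5],[[0.1,-0.1,6.2],[0,0,0],0.5],[[0.1,-0.1,6.2],[0,0,0],0.5]]'
python3 - <<'E'
from h import *
delta((460,-262,40),95.1)
E
python3 -m inch '[[[0,0,0],[0,0,0],0],[[0,0,0],[0,0,0],0],[[0,0,0],[0,0,0],0],[[0,0,0],[0,0,0],0],[[0,0,0],[0,0,0],0],[[0,0,0],[0,0,0],0],[[0,0,0],[0,0,0],0],[[0,0,0],[0,0,0],0]]' 100
```

```text
time: 13.1
tool_pos: [459.7, -262.1, 39.8]
tcp_rot: [179.9, 0.1, 94.8]
ft_force: [-0.2, -0.6, -0.7]
finger_gap: 43.0
shift cm [ 0.008  0.033 -0.023] turn [ 0.0018  0.0016 -0.0049]
time: 13.9
tool_pos: [459.1, -261.7, 38.8]
tcp_rot: [180.0, 0.0, 94.8]
ft_force: [-0.4, 0.9, 5.5]
finger_gap: 12.8
```

```bash
python3 -m inch '[[[0,0,-3],[0,0,0],0],[[0,0,-7],[0,0,0],0],[[0,0,-7],[0,0,0],0],[[0,0,-7],[0,0,0],0],[[0,0,-7],[0,0,0],0]]'
python3 - <<'E'
from h import *
a=np.radians(6.25); Rj=np.array([[np.cos(a),-np.sin(a)],[np.sin(a),np.cos(a)]])
p=np.array([632.9,72.9])+Rj@[-10,-49-8]+[0,0.3]
print(p); delta((*p,105),96.25)
im,M=snap('wrist','w13')
E
```

```text
time: 14.4
tool_pos: [457.4, -260.5, 106.1]
tcp_rot: [-179.8, -0.1, 94.8]
ft_force: [0.3, 0.7, -4.2]
finger_gap: 13.0
[629.16484848  15.45011997]
shift cm [26.06  19.434  0.121] turn [-0.0028 -0.0024 -0.0251]
```

View pics/w13.png

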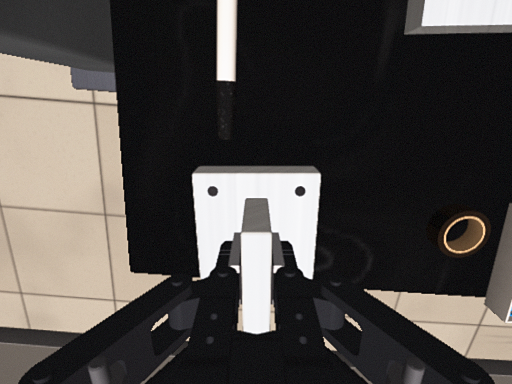

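The block is lifted square in the grip. I'll carry it over the plate.

```bash
python3 -m inch '[[[3,2,0],[0,0,0],0],[[6,4.5,0],[0,0,-0.01],0],[[9,6.7,0],[0,0,-0.025],0],[[12,9,0],[0,0,-0.025],0],[[15,11.2,0],[0,0,-0.025],0],[[18,13.4,0],[0,0,-0.025],0],[[21,15.6,0],[0,0,-0.025],0],[[24,17.9,0],[0,0,-0.025],0],[[26,19.4,0],[0,0,-0.025],0],[[26,19.4,0],[0,0,-0.025],0],[[26,19.4,0],[0,0,-0.025],0],[[26,19.4,0],[0,0,-0.025],0]]'
python3 - <<'E'
from h import *
delta((629.2,15.5,67),96.25)
im,M=snap('wrist','w14'); snap('scene','s14')
E
```

```text
time: 15.65
tool_pos: [629.0, 13.2, 106.8]
tcp_rot: [-179.8, -0.0, 96.2]
ft_force: [-0.2, -0.1, -3.4]
finger_gap: 12.6
shift cm [0.226 0.056 3.978] turn [-0.0027 -0.0001 -0.0006]
```

View pics/w14.png

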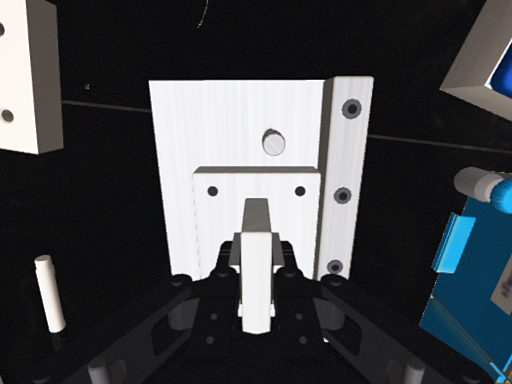

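View pics/s14.png

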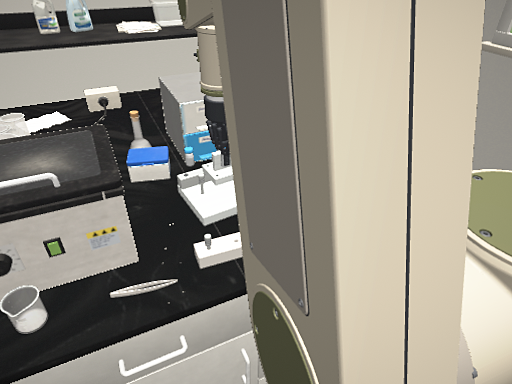

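```bash
python3 - <<'E'
from h import *
M=np.load('pics/w14.npy'); print(M[:3,3],plane('wrist',[(274,143.5)],79,M),plane('wrist',[(150,80),(325,80)],24,M))
P=plane('wrist',[(335,78),(372,76),(350,278)],56,M);print(P)
E
```

```text
[628.99664848  13.20080901 106.77729233] [[633.28526217  73.8702716   79.        ]] [[539.33766507 103.505546    24.        ]
 [669.49745081 117.47971067  24.        ]]
[[668.28319294 116.01218152  56.        ]
 [691.39537163 119.78973668  56.        ]
 [710.5366659  -30.09683807  56.        ]]
```

```bash
python3 -m inch '[[[0.2,0,1],[0,0,0],0],[[0.2,0,2.5],[0,0,0],0],[[0.2,0,3.9],[0,0,0],0],[[0.2,0,3.9],[0,0,0],0],[[0.2,0,3.9],[0,0,0],0],[[0.2,0,3.9],[0,0,0],0]]'
python3 - <<'E'
from h import *
im,M=snap('wrist','w15')
cv2.imwrite('pics/w15b.png',cv2.resize(im[60:300,120:400],None,fx=2.5,fy=2.5,interpolation=cv2.INTER_CUBIC))
E
```

```text
time: 16.35
tool_pos: [630.4, 15.8, 69.7]
tcp_rot: [180.0, 0.0, 96.2]
ft_force: [-0.7, -0.4, -3.7]
finger_gap: 13.1
```

View pics/w15b.png

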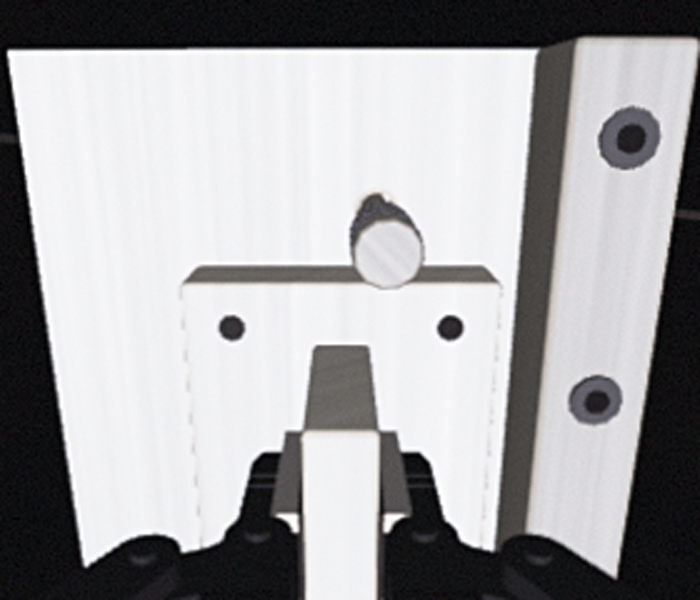

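The block sits about 7 mm above the plate, short of the pin by about 8 mm and of the fence by about 9 mm, and square to both. I'll lower it onto the plate.

```bash
python3 -m inch '[[[0,0,0.3],[0,0,0],0],[[0,0,0.5],[0,0,0],0],[[0,0,0.6],[0,0,0],0],[[0,0,0.6],[0,0,0],0],[[0,0,0.6],[0,0,0],0],[[0,0,0.6],[0,0,0],0]]'
python3 - <<'E'
from h import *
delta((629.2,15.5,62.8),96.2)
E
```

```text
time: 17.0
tool_pos: [630.1, 15.9, 63.4]
tcp_rot: [180.0, 0.0, 96.2]
ft_force: [-0.7, -0.6, -3.0]
finger_gap: 12.9
shift cm [-0.029 -0.095  0.06 ] turn [0.0002 0.     0.0008]
```

```bash
python3 -m inch '[[[0.2,0,0],[0,0,0],0],[[0.4,0,0.05],[0,0,0],0],[[0.6,0,0.05],[0,0,0],0],[[0.6,0,0.05],[0,0,0],0],[[0.6,0,0.05],[0,0,0],0]]'
python3 -m inch '[[[0.1,0,0],[0,0,0],0],[[0.15,0,0],[0,0,0],0],[[0.15,0,0],[0,0,0],0],[[0.15,0,0],[0,0,0],0]]'
python3 - <<'E'
from h import *
im,M=snap('wrist','w16')
cv2.imwrite('pics/w16b.png',cv2.resize(im[60:300,120:400],None,fx=2.5,fy=2.5,interpolation=cv2.INTER_CUBIC))
E
```

```text
time: 17.5
tool_pos: [629.4, 22.1, 62.9]
tcp_rot: [180.0, -0.0, 96.3]
ft_force: [0.2, -0.4, -3.8]
finger_gap: 13.0
time: 17.9
tool_pos: [629.3, 23.3, 62.9]
tcp_rot: [180.0, 0.0, 96.2]
ft_force: [-0.8, -0.2, -3.8]
finger_gap: 13.1
```

View pics/w16b.png

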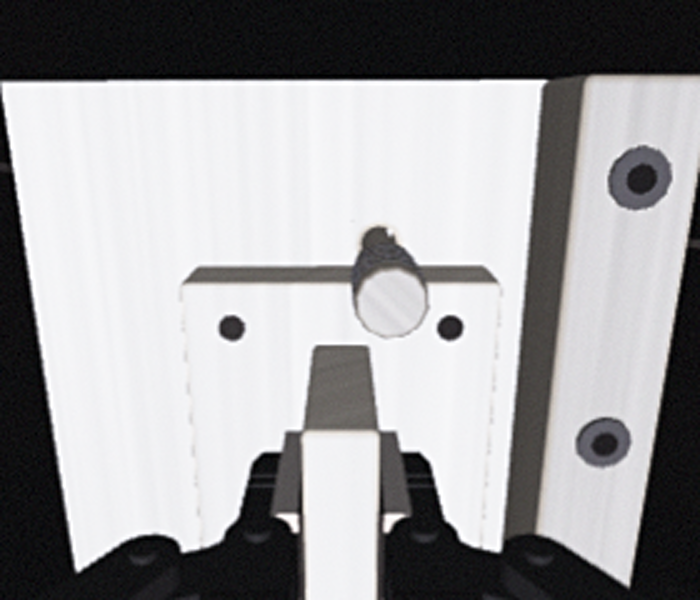

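```bash
python3 -m inch '[[[0.05,0,0],[0,0,0],0],[[0.1,0,0],[0,0,0],0],[[0.1,0,0],[0,0,0],0],[[0.1,0,0],[0,0,0],0]]'; python3 -m inch '[[[0.05,0,0],[0,0,0],0],[[0.1,0,0],[0,0,0],0],[[0.1,0,0],[0,0,0],0],[[0.1,0,0],[0,0,0],0]]'
```

```text
time: 18.35
tool_pos: [629.2, 24.3, 62.9]
tcp_rot: [180.0, -0.0, 96.2]
ft_force: [0.2, -0.0, -1.7]
finger_gap: 12.9
time: 18.75
tool_pos: [629.1, 25.3, 62.9]
tcp_rot: [180.0, 0.0, 96.2]
ft_force: [1.0, -0.9, -1.5]
finger_gap: 12.8
```

```bash
python3 -m inch '[[[0.05,0,0],[0,0,0],0],[[0.1,0,0],[0,0,0],0],[[0.1,0,0],[0,0,0],0],[[0.1,0,0],[0,0,0],0]]'; python3 -m inch '[[[0.05,0,0],[0,0,0],0],[[0.1,0,0],[0,0,0],0],[[0.1,0,0],[0,0,0],0],[[0.1,0,0],[0,0,0],0]]'
python3 - <<'E'
from h import *
im,M=snap('wrist','w17')
cv2.imwrite('pics/w17b.png',cv2.resize(im[60:300,120:400],None,fx=2.5,fy=2.5,interpolation=cv2.INTER_CUBIC))
E
```

```text
time: 19.15
tool_pos: [629.2, 26.0, 63.0]
tcp_rot: [180.0, 0.0, 96.2]
ft_force: [0.9, -4.0, -0.9]
finger_gap: 12.8
time: 19.55
tool_pos: [629.3, 26.6, 63.3]
tcp_rot: [179.9, 0.1, 96.2]
ft_force: [2.8, -6.3, -1.4]
finger_gap: 12.7
```

View pics/w17b.png

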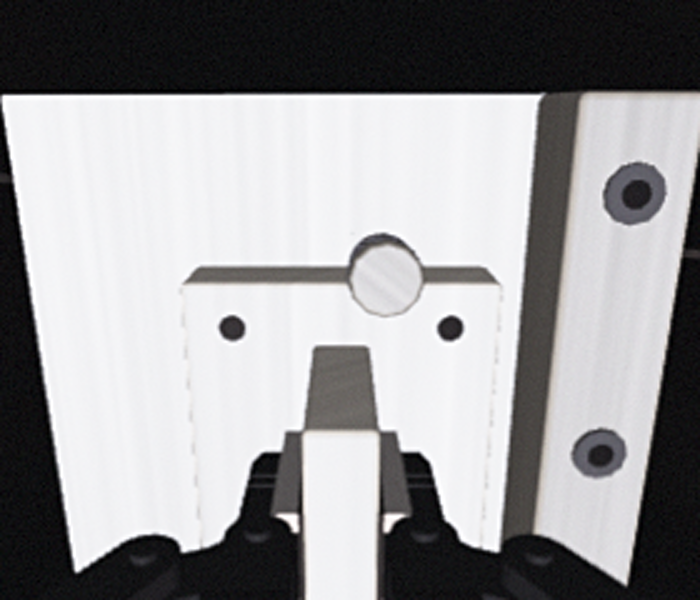

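It is touching the pin: 6 N against +y, with the pin leaning slightly within its play. I'll ease back 2.5 mm of command, then advance to the fence.

```bash
python3 -m inch '[[[-0.25,0,0],[0,0,0],0],[[-0.25,0.2,0],[0,0,0],0],[[-0.25,0.4,0],[0,0,0],0],[[-0.25,0.6,0],[0,0,0],0],[[-0.25,0.7,0],[0,0,0],0],[[-0.25,0.7,0],[0,0,0],0],[[-0.25,0.7,0],[0,0,0],0]]'; python3 -m inch '[[[0,0.05,0],[0,0,0],0],[[0,0.1,0],[0,0,0],0],[[0,0.15,0],[0,0,0],0],[[0,0.15,0],[0,0,0],0],[[0,0.15,0],[0,0,0],0]]'
```

```text
time: 20.3
tool_pos: [636.1, 25.9, 62.9]
tcp_rot: [180.0, -0.0, 96.3]
ft_force: [-1.6, 1.2, 1.8]
finger_gap: 13.0
time: 20.8
tool_pos: [637.5, 25.7, 62.8]
tcp_rot: [180.0, 0.0, 96.2]
ft_force: [-3.7, 0.5, 3.6]
finger_gap: 13.1
```

```bash
python3 -m inch '[[[0,0.05,0],[0,0,0],0],[[0,0.1,0],[0,0,0],0],[[0,0.15,0],[0,0,0],0],[[0,0.15,0],[0,0,0],0],[[0,0.15,0],[0,0,0],0]]'
python3 - <<'E'
from h import *
im,M=snap('wrist','w18')
cv2.imwrite('pics/w18b.png',cv2.resize(im[60:300,120:400],None,fx=2.5,fy=2.5,interpolation=cv2.INTER_CUBIC))
E
```

```text
time: 21.3
tool_pos: [639.0, 25.8, 62.9]
tcp_rot: [180.0, 0.0, 96.2]
ft_force: [-4.8, -0.2, 5.3]
finger_gap: 12.7
```

View pics/w18b.png

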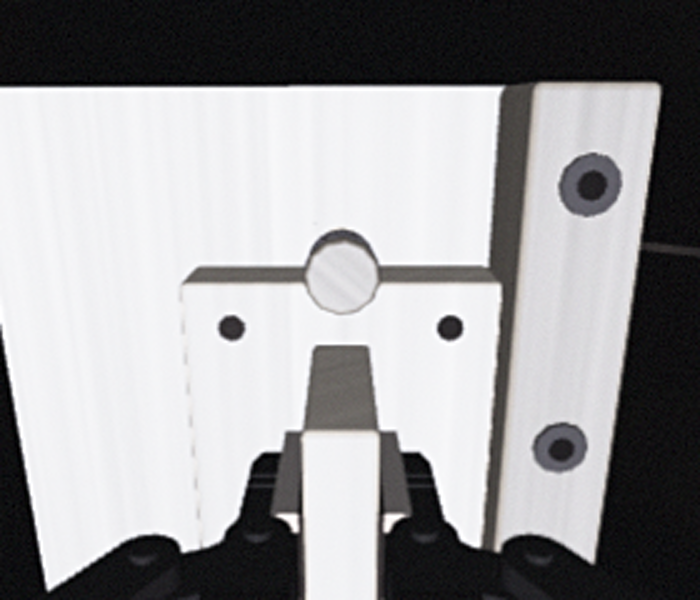

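```bash
python3 -m inch '[[[-0.05,0.05,0],[0,0,0],0],[[-0.05,0.1,0],[0,0,0],0],[[-0.05,0.15,0],[0,0,0],0],[[-0.05,0.15,0],[0,0,0],0],[[-0.05,0.15,0],[0,0,0],0]]'; python3 -m inch '[[[0,0.05,0.03],[0,0,0],0],[[0,0.1,0.07],[0,0,0],0],[[0,0.15,0.1],[0,0,0],0],[[0,0.15,0.1],[0,0,0],0],[[0,0.15,0.1],[0,0,0],0]]'
```

```text
time: 21.85
tool_pos: [639.1, 25.7, 62.9]
tcp_rot: [-179.8, -0.0, 96.3]
ft_force: [-13.7, -0.6, 12.9]
finger_gap: 13.0
time: 22.35
tool_pos: [639.2, 25.7, 62.9]
tcp_rot: [-179.6, -0.0, 96.3]
ft_force: [-27.7, -0.1, 26.7]
finger_gap: 12.5
```

It is in contact with the fence and plate at −28 N and +27 N, which is more than wanted. I'll ease off towards 15 N each way.

```bash
python3 -m inch '[[[0,-0.05,-0.04],[0,0,0],0],[[0,-0.1,-0.07],[0,0,0],0],[[0,-0.1,-0.07],[0,0,0],0],[[0,-0.1,-0.07],[0,0,0],0],[[0,-0.1,-0.07],[0,0,0],0],[[0,-0.1,-0.07],[0,0,0],0],[[0,-0.1,-0.07],[0,0,0],0]]'
python3 - <<'E'
from h import *
im,M=snap('wrist','w19');snap('top','t19')
s=telemetry.sense();print(s['tool_pos'],s['tcp_rot'],s['ft_force'],s['wrist_torque'])
cv2.imwrite('pics/w19b.png',cv2.resize(im[60:300,120:400],None,fx=2.5,fy=2.5,interpolation=cv2.INTER_CUBIC))
E
```

```text
time: 23.05
tool_pos: [639.2, 25.7, 62.9]
tcp_rot: [-179.8, -0.0, 96.3]
ft_force: [-18.1, 0.1, 16.9]
finger_gap: 12.8
[639.13639197  25.73185325  62.89958309] [-1.79757066e+02 -2.42332441e-02  9.62609604e+01] [-17.55388738   0.91377862  16.50339716] [-0.09868826  2.62290052  0.07537148]
```

View pics/w19b.png

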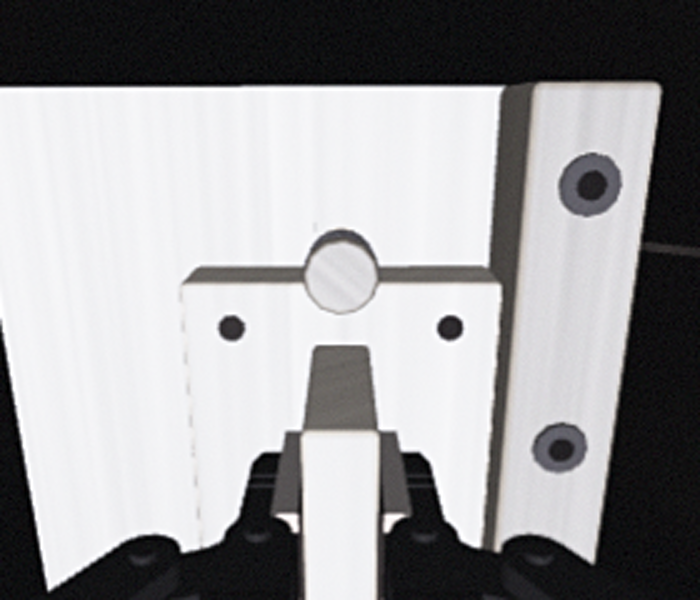

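View pics/t19.png

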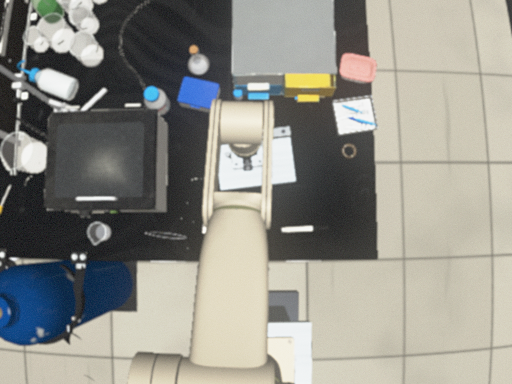

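```bash
python3 - <<'E'
from h import *
f=lambda x,y:(120+(x+.5)/2.5-.5,60+(y+.5)/2.5-.5)
a=np.radians(6.2);c,s=np.cos(a),np.sin(a);Rt=np.array([[c,s],[-s,c]])
for n,p in [('w15',(388,253)),('w16',(391,301)),('w17',(387,281)),('w18',(342,277)),('w19',(341,276.5))]:
    M=np.load(f'pics/{n}.npy'); h=plane('wrist',[f(*p)],79,M)[0]; e=plane('wrist',[f(342,282)],M[2,3]-38.8+20,M)[0]
    print(n,h.round(1),'head->TCP along jig',(Rt@(h[:2]-M[:2,3])).round(1),'head->end of foot',(Rt@(h[:2]-e[:2])).round(1), 'head jig',(12+(Rt@(h[:2]-[633,73.2]))[0]).round(1),(70+(Rt@(h[:2]-[633,73.2]))[1]).round(1))
E
```

```text
w15 [633.1  73.5  79. ] head->TCP along jig [ 8.9 57. ] head->end of foot [ 8.5 12.7] head jig 12.2 70.3
w16 [633.   73.7  79. ] head->TCP along jig [ 9.2 49.6] head->end of foot [8.8 5.3] head jig 12.1 70.5
w17 [631.9  80.4  79. ] head->TCP along jig [ 8.4 53.3] head->end of foot [7.9 8.9] head jig 11.7 77.3
w18 [633.5  79.6  79. ] head->TCP along jig [ 0.3 54.1] head->end of foot [-0.1  9.8] head jig 13.2 76.3
w19 [633.5  79.6  79. ] head->TCP along jig [ 0.2 54.2] head->end of foot [-0.1  9.8] head jig 13.2 76.3
```

The block is seated. The pin's head leans about 6 mm over 65–75 mm of height (≈0.09 rad, limit 0.2), which is its play in the hole. I'll hold briefly to confirm the force is steady.

```bash
python3 -m inch '[[[0,0,0],[0,0,0],0],[[0,0,0],[0,0,0],0],[[0,0,0],[0,0,0],0],[[0,0,0],[0,0,0],0],[[0,0,0],[0,0,0],0]]'
python3 - <<'E'
from h import *
M=np.load('pics/w19.npy');b=M[:2,3]
a=np.radians(6.2);c,s=np.cos(a),np.sin(a);Rt=np.array([[c,s],[-s,c]])
print('block in jig',[12,70]+Rt@(b-[633,73.2]), 'z',M[2,3]-38.8+33)
r.hand_in()
E
```

```text
time: 23.65
tool_pos: [639.1, 25.7, 62.9]
tcp_rot: [-179.8, -0.0, 96.3]
ft_force: [-18.5, 0.3, 16.5]
finger_gap: 12.9
block in jig [12.99054552 22.16034902] z 57.09517156335298
the job is handed in; nothing more can be done
```

I stood the long pin in the jig's hole and let go of it. I then set the block on the plate against the fence and the pin, and handed the job in at 23.65 s while still holding the push. `hand_in` gives no verdict, so these are my own measurements.

- **Pin:** it bottomed out under about 20 N with its foot at about z = 4 mm, and stood upright when released. Setting the block against it tipped it to the limit of its play in the hole. From the wrist camera its head is about 6 mm over, a lean of roughly 0.09 rad against the limit of 0.2. I left it like that.
- **Block:** its centre is at about x = 13.0, y = 22.2, z = 57.1 mm in the jig's frame, parallel to the fence within about 0.1°. Contact at x = 12 and y = 21 is expected, so I am about 1 mm over on each. That is within calibration error and the pin's lean, and inside the judged ranges.
- **Push:** it holds steady at about 18.5 N forward and 16.5 N down. Allowing for friction, I estimate about 8 N on the fence and about 20 N on the plate. While feeling for contact it briefly reached 28 N and 27 N, and I eased it back.
- **Bystanders:** the tools were never near the tape or tweezers, and the last top view shows them and the marker in place. The arm hid the rack in that view, so the short pin was last seen in its hole before the block was set down.

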